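# Seat the coffee mill's T key in its splined hub and hold it down

## Robot

A 6-joint arm with a two-finger parallel gripper is mounted at the origin on the work surface. World frame = base frame: x ahead of the robot, y to its left, z up, the work surface at z = 0. Lengths are in mm, angles in rad, forces in N, time in s.
With the tool pointing down it reaches from about 275 to 825 mm from the base axis. Payload 4.9 kg.
Tool frame: the origin (TCP) lies at the very end of the fingers, on their centre line; the grasp point (between the pads) lies 19 mm behind it; z points along the fingers, y is the direction in which the jaws open and shut (so a half turn about z gives the same grasp; the last joint's range is limited). The gripper opens to 85 mm and grips with 20 to 120 N. Pads are 22 mm wide; open, the fingers measure 114 mm over their backs; the gripper's body (76 mm by 85 mm) begins 54 mm behind the grasp point. The pads swing forward as they close: fully open they stand 13 mm farther back than shut.
Start: joints at [-1.378, 0.326, -0.193, 1.052, 0, 1.437], TCP at [176.57, -520.905, 231.281] pointing down, gripper open.
Joint ranges: [-2.65, 2.65], [-0.97, 1.79], [-1.3, 1.35], [-1.93, 2.1], [-1.47, 1.37], [-3.14, 3.14]. Speed limits (rad/s): [2.57, 2.57, 3.14, 3.14, 3.14, 3.14].

## Interface

Orientations are given as [roll, pitch, yaw] about the fixed x, y, z axes, in that order (R = Rz(yaw) Ry(pitch) Rx(roll)).
In Python, from bench import bot, solve_ik, imaging gives the robot as it stands. Calls block until the motion is done:
- bot.move_ptp(position, orientation): joint-space move of the TCP to a pose.
- bot.movel(position, rot=None, max_speed=150, threshold=None): straight line of the TCP; rot=None keeps the orientation; max_speed is the mean speed in mm/s. With threshold (N) it stops when the force on the tool has changed by that much, and returns True; else False.
- bot.move_j(angles): joint-space move.
- bot.grip(opening, effort=None): opening from 0.0 (shut) to 1.0 (fully open); effort is the grip in N (None keeps the last); returns when the fingers have stopped.
- bot.dwell(seconds).
- solve_ik(position, orientation): joint angles nearest the present ones, or None.
- bot.get_state(): the state.
- imaging.capture(name): name is "side" or "top"; returns the picture (400x640x3 uint8, blue, green, red); there is no depth.
- imaging.camera_model(name): a dict with "K" (3x3 intrinsics, pixels), "position" and "rotation" of the camera in the world. Camera axes: x right, y up, looking along -z (the intrinsics and any distortion apply to the point x, -y, -z); pixel columns grow to the right and rows downward; lengths in mm; the calibration is good to about 2 mm. A picture is of the moment at which its call begins. camera_model takes no time and is no camera call.
A pose or a line that the arm cannot do raises bot.IKError and nothing moves.
- bot.sign_off(): hands the job in, once; it reports no verdict.
The state is a dict: "t": time; "qpos": joint angles; "joint_velocities": joint speeds; "effort": joint torques, N m; "tcp_pos": TCP position; "orientation": TCP orientation; "contact_force": force on the tool from outside, world axes, zero at the start; "wrist_torque": the same for the moment, N m; "opening": opening from 0.0 (shut) to 1.0 (fully open).
Only numpy, scipy, OpenCV 4.12 (cv2) and the standard library are available. Lean on these libraries where they do the work, as an engineer would, in place of code of your own. Each camera call takes 0.05 s, during which the arm holds its last target. There are 200 camera calls.

## Task

Take the red-handled T key out of the drying rack, put its pilot rod down through the bore of the brass hub in the coffee mill, turn the key until its splines mesh with the hub's slots, and slide it fully home against the spring until its flange lies on the hub. Finish still gripping the handle and keeping it pressed down, so that I can fit the locking screw. Leave the brush, bowl, mug and tin where they are.

Things in the scene. Friction and masses are not known exactly. Their poses are not given: they have to be found in the camera images.
- key_grip (a point): Centre of the red T handle of the mill's key: a bar 64 mm long (point x), 18 mm thick (point y), 26 mm high (point z, up). The key (loose, about 140 g, 80 mm tall) hangs upright in one of the rack's holes by its steel flange: 36 mm wide, 6 mm thick, underside 33 mm below this point. A 12 mm neck, 14 mm long, joins flange and handle.
- key_tip (a point): Lower end of the key's 10.4 mm round, taper-ended pilot rod, on the key's axis, 67 mm below key_grip; same axes. From 18 to 34 mm above this point, up to the flange, the rod carries four straight spline wings in a cross along x and y: 24 mm across, 4.4 mm thick, lowest 2 mm bevelled to an edge.
- key: The whole key; origin at the lower end of its pilot rod, z up along it, x along the handle bar.
- hub_top (a point): Centre of the brass hub's top face in the mill's mouth, 130 mm above the table; z up, x and y along its two crossing slots, 8.4 mm wide (2 mm play each side of a spline: meshes within about 6 degrees, in any of four quarter turns). Bore for the pilot about 12 mm. Hub 26 mm square, 18 mm deep; turns only stiffly (0.06 N m), does not sink.
- plunger (a joint): Travel (m) of the spring plunger under the hub, 0 at rest. The pilot's tip meets it 26 mm below hub_top. Fully home (flange on hub face, key_tip 34 mm below and key_grip 33 mm above hub_top) it reads 0.008 and pushes up with about 7 N (2.4 N at first touch, 0.6 N per mm more): it lifts the key again if that is let go.
- mill: Hand coffee mill: steel barrel 64 to 76 mm wide, rim 128 mm above the table, on a 130 x 130 x 14 mm foot board; open mouth 40 mm wide on top with the brass hub in it. Origin under its centre. Fixed.
- rack: Wooden drying rack, a block 75 x 180 x 44 mm (x, y, z) with two 27 mm holes 100 mm apart along its y; origin under its centre. Fixed. The key is in one hole, the brush in the other.
- brush: cleaning brush with a pale wooden handle, hanging by its flange in the other hole of the drying rack; origin at its lower end, handle top 96 mm higher
- bowl: green collapsible silicone bowl, folded low, 150 mm wide, 34 mm tall; origin under its centre
- mug: red thermal mug with black twist cap, 80 mm wide, 132 mm tall, handle towards its +y; origin under its centre
- tin: aluminium tin with clicked-shut lid, 93 mm wide, 77 mm tall; origin under its centre
Mind the look-alikes: they are no part of the job. What is shaped like the mill but green is not meant. Leave any green look-alike of the key alone.

How it is judged (in metres and radians):
On the way:
1. the pilot rod is in the hub's bore, more than 5 mm deep (z of key_tip in the frame of hub_top below -0.005 m and horizontal distance between key_tip and hub_top below 0.004 m and contact force between the fingers and key above 2 N), for 0.1 s.
At the end, for the whole second after the job is handed in: The key is upright (within 0.12 rad) in the hub, its pilot tip within 4 mm of the hub's axis and more than 31.5 mm below the hub's top face (fully home is 34 mm), the spring plunger is pushed down more than 5.5 mm, and the fingers still hold the key (contact force above 2 N) (z of key_tip in the frame of hub_top below -0.0315 m and horizontal distance between key_tip and hub_top below 0.004 m and angle between key's own z axis and vertical below 0.12 rad and contact force between the fingers and key above 2 N and value of joint plunger above 0.0055 m); the arm keeps its last pose, push and grip.
It fails at once if the brush, bowl, mug or tin is moved more than 30 mm (distance of any of brush, bowl, mug, tin from where it was at the start of the episode above 0.03 m).
It also fails if it takes over 43 s, if anything falls off the work surface, if the arm or the gripper's body presses on something with over 40 N, if the wrist force passes 120 N, or if a joint passes its speed limit or range.

## Working session

There is one attempt and no reset: what is moved stays moved. The work goes in short steps, each a Python script; the robot and the scene stay as the last script left them, time stands still between calls to the robot, and variables do not carry over. Pictures are saved under pics/ and viewed, about 8 in all and at most 12, crops included, and the job is handed in when it is done.

```bash
mkdir -p pics; ls; python3 - <<'E'
from bench import bot, imaging
import cv2
for n in("side","top"):
    cv2.imwrite(f"pics/{n}0.png",imaging.capture(n)); m=imaging.camera_model(n); print(n,m)
s=bot.get_state(); print(s['t'],s['orientation'],s['tcp_pos'])
E
```

```text
pics
side {'K': array([[482.74461455,   0.        , 321.75812923],
       [  0.        , 482.74461455, 194.54973095],
       [  0.        ,   0.        ,   1.        ]]), 'position': array([ 374.06022707, 1156.99810298,  947.02686845]), 'rotation': array([ 0.94225487,  0.01052802, -3.02839447])}
top {'K': array([[361.39602005,   0.        , 313.33881041],
       [  0.        , 361.39602005, 196.60619061],
       [  0.        ,   0.        ,   1.        ]]), 'position': array([377.08347425,  39.95311035, 955.46100081]), 'rotation': array([ 0.16330772, -0.00569546, -1.58695691])}
0.1 [-3.13999585e+00 -1.84587713e-04  3.26814288e-01] [ 176.47090548 -520.35074813  230.57988634]
```

View pics/top0.png

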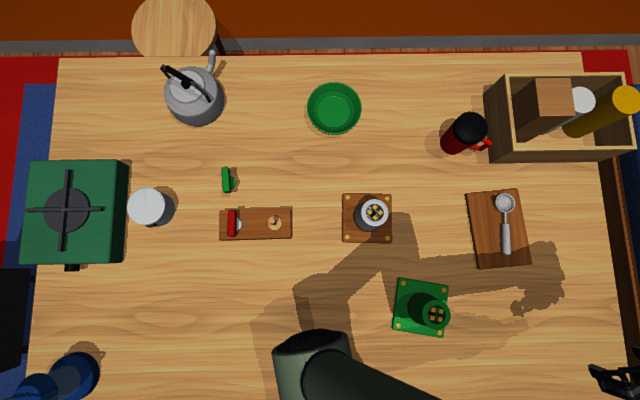

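View pics/side0.png

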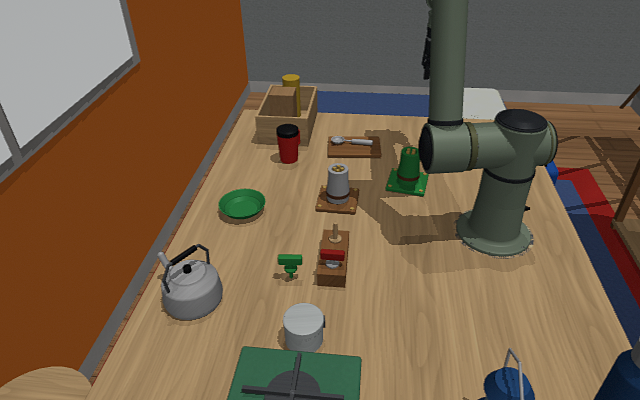

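```bash
cat > h.py <<'E'
import numpy as np, cv2
from scipy.spatial.transform import Rotation as Ro
from bench import bot, imaging, solve_ik
def cam(n):
    m=imaging.camera_model(n); return m['K'],np.array(m['position']),Ro.from_euler('xyz',m['rotation']).as_matrix()
def ray(n,u,v):
    K,p,R=cam(n); d=np.linalg.inv(K)@[u,v,1]; return p,R@(d*[1,-1,-1])
def atz(n,u,v,z):
    p,d=ray(n,u,v); return p+d*(z-p[2])/d[2]
def proj(n,X):
    K,p,R=cam(n); q=(R.T@(np.atleast_2d(X)-p).T).T*[1,-1,-1]; q=q@K.T; return q[:,:2]/q[:,2:]
def crop(img,x0,y0,w,h,s): return cv2.resize(img[y0:y0+h,x0:x0+w],None,fx=s,fy=s,interpolation=cv2.INTER_CUBIC)
E
python3 - <<'E'
from h import *
t=cv2.imread('pics/top0.png'); s=cv2.imread('pics/side0.png')
a=np.hstack([crop(t,212,198,50,38,8),crop(t,347,191,50,38,8)])
b=np.hstack([crop(s,310,238,50,38,8),crop(s,313,158,50,38,8)])
cv2.imwrite('pics/m1.png',np.vstack([a,b[:290]]))
for n,u,v,z in[('top',232,223,77),('top',374,212,130),('side',332,254,77),('side',339,168,130),('top',275,223,44)]: print(n,atz(n,u,v,z))
E
```

```text
top [459.7206974  231.38912614  77.        ]
top [ 474.98851344 -105.93357408  130.        ]
side [461.72941406 229.31581594  77.        ]
side [ 472.04621416 -103.83191356  130.        ]
top [461.12921083 130.19127406  44.        ]
```

View pics/m1.png

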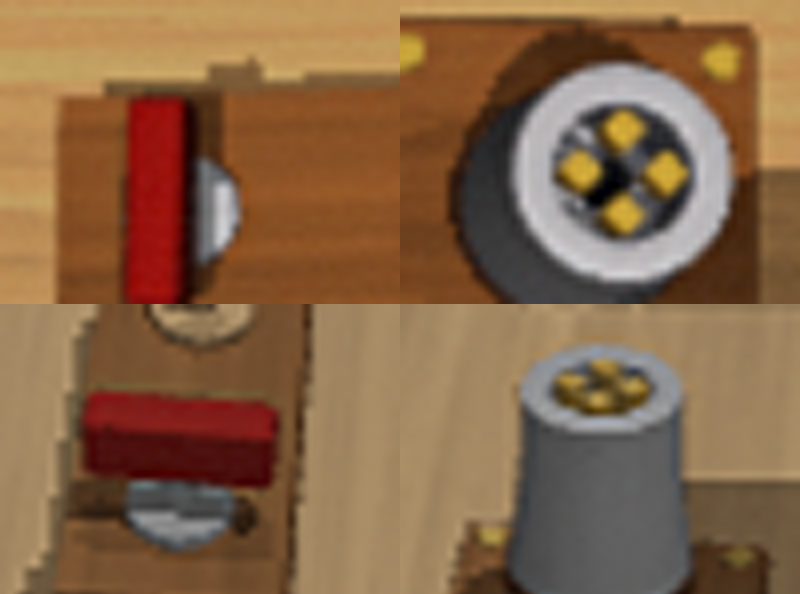

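Both look-alikes are ruled out. The target key has a red bar and sits in the rack at top-view (231,223); the green one at (229,180) isn't it. The target mill is the steel one with the brass hub at (375,212); the green one at (425,310) isn't it. The hub's posts sit up, down, left and right in the picture, so its slots run at about 45°. Next I'll fit both precisely.

```bash
cat >> h.py <<'E'
from scipy.optimize import least_squares
def redmask(im,c,r=22):
    hsv=cv2.cvtColor(im,cv2.COLOR_BGR2HSV); m=(((hsv[...,0]<6)|(hsv[...,0]>174))&(hsv[...,1]>170)&(hsv[...,2]>50)).astype(np.uint8)
    z=np.zeros_like(m); x,y=map(int,c); z[y-r:y+r,x-r:x+r]=1; m*=z
    n,l,s,_=cv2.connectedComponentsWithStats(m,connectivity=8)
    return (l==1+np.argmax(s[1:,4])).astype(np.uint8)
def feat(M):
    th=.5*np.arctan2(2*M['mu11'],M['mu20']-M['mu02']); return np.array([M['m10']/M['m00'],M['m01']/M['m00'],th])
def boxfeat(n,x,y,z,yaw):
    c=np.array([[a,b,d] for a in(-32,32) for b in(-9,9) for d in(-13,13)])@Ro.from_euler('z',yaw).as_matrix().T+[x,y,z]
    h=cv2.convexHull((proj(n,c)*16).astype(np.float32)); f=feat(cv2.moments(h)); f[:2]/=16; return f,cv2.contourArea(h)/256
def fitbar(obs,g,fixz=None):
    def res(p):
        r=[]
        for n,f in obs.items():
            d=boxfeat(n,p[0],p[1],fixz if fixz else p[2],p[3])[0]-f; d[2]=(d[2]+np.pi/2)%np.pi-np.pi/2; r+=[d[0],d[1],d[2]*10]
        return r
    o=least_squares(res,g,diff_step=1e-3,x_scale=[10,10,10,.1]); return o.x,np.round(o.fun,2)
E
python3 - <<'E'
from h import *
t=cv2.imread('pics/top0.png'); s=cv2.imread('pics/side0.png')
obs={}
for n,im,c in(('top',t,(230,223)),('side',s,(332,254))):
    m=redmask(im,c); obs[n]=feat(cv2.moments(m,True)); print(n,obs[n],m.sum(),boxfeat(n,460,230,77,0)[1])
g=[460,230,77,.01]
print(fitbar(obs,g)); print(fitbar(obs,g,77))
for n in obs: print(n,fitbar({n:obs[n]},g,77))
# hub
for n,im,(x,y) in(('top',t,(374,212)),('side',s,(338,167))):
    c=crop(im,x-12,y-12,24,24,8); h=cv2.cvtColor(c,cv2.COLOR_BGR2HSV)
    m=((h[...,0]>15)&(h[...,0]<32)&(h[...,1]>140)&(h[...,2]>(150 if n=='top' else 100))).astype(np.uint8)
    k,l,st,ce=cv2.connectedComponentsWithStats(m)
    P=[(ce[i]+.5)/8-.5+[x-12,y-12] for i in range(1,k) if st[i,4]>100]; print(n,st[1:,4])
    X=np.array([atz(n,*p,130) for p in P]); C=X.mean(0); print(X[:,:2].round(1),C.round(1),np.rad2deg(np.arctan2(*(X-C)[:,1::-1].T)).round(1),np.linalg.norm((X-C)[:,:2],axis=1).round(1))
E
```

```text
top [231.00537634 222.91397849  -1.5655821 ] 186 263.3159228969598
side [3.32088710e+02 2.54366935e+02 7.76252304e-02] 248 298.1107152826153
(array([4.60285316e+02, 2.33136793e+02, 7.92226499e+01, 7.30503704e-03]), array([-0.01, -0.27,  0.05,  0.29,  0.04, -0.07]))
(array([4.60442659e+02, 2.32792750e+02, 8.09827610e+01, 7.83383107e-03]), array([ 0.34, -0.25,  0.04,  0.24,  0.57, -0.07]))
top (array([4.59841470e+02, 2.33600306e+02, 7.70000000e+01, 1.18282676e-02]), array([0., 0., 0.]))
side (array([ 4.61277795e+02,  2.30702663e+02,  7.70000000e+01, -1.41659731e-03]), array([-0.,  0., -0.]))
top [850 824 897 783]
[[ 487.3 -107.7]
 [ 475.8  -94.8]
 [ 474.6 -119.3]
 [ 462.7 -106.8]] [ 475.1 -107.1  130. ] [ -2.4  86.7 -92.4 178.3] [12.2 12.3 12.2 12.4]
side [663 774   1   1   1   1]
[[ 468.9 -109.4]
 [ 481.1  -98.4]] [ 475.  -103.9  130. ] [-138.   42.] [8.2 8.2]
```

```bash
sed -i 's/>170)&(hsv\[...,2\]>50)/>150)\&(hsv[...,2]>25)/' h.py; python3 - <<'E'
from h import *
t=cv2.imread('pics/top0.png'); s=cv2.imread('pics/side0.png')
obs={}
for n,im,c in(('top',t,(230,223)),('side',s,(332,254))):
    m=redmask(im,c); obs[n]=feat(cv2.moments(m,True)); print(n,obs[n],m.sum())
    print(n,fitbar({n:obs[n]},[460,230,77,.01],77))
D=[np.pi,0,np.pi]
print(solve_ik([460.5,231.5,170],D),solve_ik([475,-106,200],[np.pi,0,np.pi+.74]),solve_ik([475,-106,200],[np.pi,0,np.pi-.83]))
bot.grip(.55,60); print(bot.get_state()['t'])
bot.movel([300,-350,260]); 
bot.move_ptp([460.5,231.5,150],D); st=bot.get_state(); print(st['t'],st['tcp_pos'],st['orientation'])
cv2.imwrite('pics/g1.png',np.hstack([crop(imaging.capture('side'),290,190,90,100,4),crop(imaging.capture('top'),190,170,90,100,4)]))
E
```

```text
top [231.48341232 222.81990521  -1.55878335] 211
top (array([4.60051193e+02, 2.32445695e+02, 7.70000000e+01, 4.94800227e-03]), array([-0., -0.,  0.]))
side [3.32108434e+02 2.54389558e+02 8.05866406e-02] 249
side (array([ 4.61221562e+02,  2.30783444e+02,  7.70000000e+01, -5.37477131e-03]), array([0., 0., 0.]))
[ 0.32252941  0.31427299 -0.37689882  0.87962452  0.          0.32252941] [-0.37137044  0.23503876 -0.40294182  0.93281574  0.         -1.11137044] [-0.37137044  0.23503876 -0.40294182  0.93281574  0.          0.45862956]
0.5667
4.325 [460.984689   230.81749374 150.16074878] [-3.14144334e+00  3.82156598e-04  3.14004761e+00]
```

View pics/g1.png

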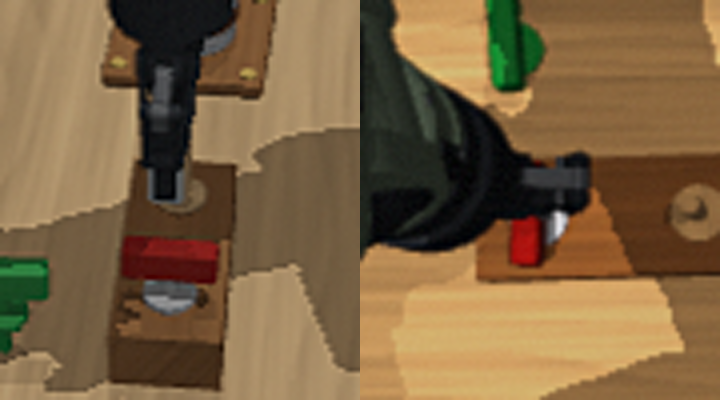

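The side view shows the fingers lined up over the red bar (bar about (332,254), fingers about (331,238)), and the top view shows the brush clear of them. Going down to grasp.

```bash
python3 - <<'E'
from h import *
print(bot.movel([460.5,231.5,58],max_speed=80,threshold=12)); s=bot.get_state(); print(s['t'],s['tcp_pos'],s['contact_force'])
bot.grip(0,70); s=bot.get_state(); print(s['t'],s['opening'],s['tcp_pos'],s['contact_force'])
print(bot.movel([460.5,231.5,100],max_speed=60)); bot.movel([460.5,231.5,210],max_speed=120)
s=bot.get_state(); print(s['t'],s['opening'],s['contact_force'])
bot.movel([475,-106,212],rot=[np.pi,0,np.pi+np.deg2rad(42.5)],max_speed=130)
s=bot.get_state(); print(s['t'],s['tcp_pos'],s['orientation'],s['contact_force'])
a=imaging.capture('side');b=imaging.capture('top'); cv2.imwrite('pics/s2.png',a);cv2.imwrite('pics/t2.png',b)
cv2.imwrite('pics/g2.png',np.hstack([crop(a,300,110,80,100,5),crop(b,335,165,80,100,5)]))
E
```

```text
False
5.725 [460.96097672 231.69116597  58.49122215] [ 0.34086764 -0.59700144 -0.1721443 ]
6.0917 0.19464762645965553 [460.98107854 231.66069091  58.55689942] [ 0.07438715 -0.93591091  4.53887313]
False
8.0083 0.20059264378337927 [ 0.2355409  -0.09157711 -1.82123609]
10.7583 [ 474.96962505 -105.66880607  211.98514959] [ 3.14145927e+00  5.08900377e-05 -2.39932066e+00] [ 1.11644106  0.33372356 -2.1930828 ]
```

View pics/g2.png

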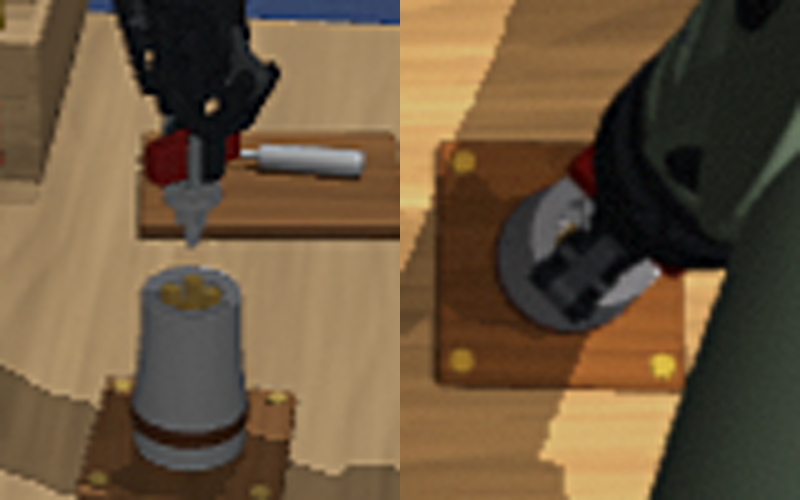

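```bash
python3 - <<'E'
from h import *
s=cv2.imread('pics/side0.png'); t=cv2.imread('pics/top0.png')
print('rim side',atz('side',338.2,167.6,128)); print('tip pred px',proj('side',[475,-105.7,164]), 'meas 338.3 159.0', atz('side',338.3,159,164))
a=crop(s,322,152,34,34,12); b=crop(t,357,195,34,34,12)
X=np.array([475,-107,128.]); th=np.linspace(0,2*np.pi,60)
for n,im,o,C in(('side',a,(322,152),[475,-104.5,128]),('top',b,(357,195),[475,-107,128])):
  for r,z,col in((32,128,(255,0,0)),(20,128,(0,255,0))):
    p=proj(n,np.c_[C[0]+r*np.cos(th),C[1]+r*np.sin(th),0*th+z]); cv2.polylines(im,[((p-o+.5)*12).astype(int)],True,col,1)
  h=np.array([[x,y] for x,y in((4.2,4.2),(13,4.2),(13,13),(4.2,13))]); R=Ro.from_euler('z',42.5,degrees=True).as_matrix()
  for k in range(4):
    q=np.c_[h@np.array([[0,1],[-1,0]])**1 if 0 else h@Ro.from_euler('z',90*k,degrees=True).as_matrix()[:2,:2].T,np.zeros(4)]@R.T+[C[0],C[1],130]
    cv2.polylines(im,[((proj(n,q)-o+.5)*12).astype(int)],True,(255,255,0),1)
cv2.imwrite('pics/fit.png',np.hstack([a[:,:399],b[:,:399]]))
E
```

```text
rim side [ 474.96568606 -108.96739856  128.        ]
tip pred px [[338.20910175 158.31825393]] meas 338.3 159.0 [ 474.38328815 -101.77498439  164.        ]
```

View pics/fit.png

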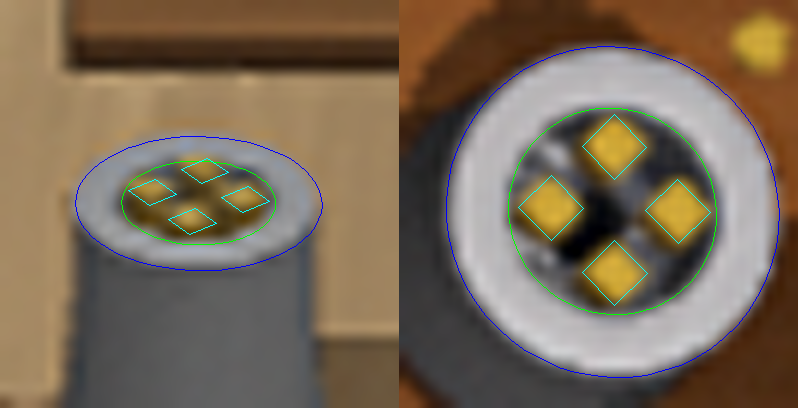

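```bash
python3 - <<'E'
from h import *
def st(l):
    s=bot.get_state(); print(l,round(s['t'],2),s['tcp_pos'].round(2),np.round(s['contact_force'],1),np.round(s['wrist_torque'],2),round(s['opening'],3))
x,y=475,-106
bot.movel([x,y,184],max_speed=100); st('pre')
r=bot.movel([x,y,165],max_speed=25,threshold=6); st(r)
E
```

```text
pre 11.29 [ 474.71 -105.82  183.8 ] [ 0.8  0.1 -0.8] [ 0.02 -0.01  0.05] 0.201
False 12.2 [ 474.8  -106.67  164.89] [-1.4 -4.5 -2.2] [-1.34  0.27  0.01] 0.2
```

Pilot is 13 mm into the bore, with a sideways force of −4.5 N in y. I'll shift to relieve that, then continue to the splines.

```bash
cat >> h.py <<'E'
def st(l):
    s=bot.get_state(); print(l,round(s['t'],2),s['tcp_pos'].round(2),np.round(s['contact_force'],1),np.round(s['wrist_torque'],2),round(s['opening'],3),s['orientation'].round(3)); return s
E
python3 - <<'E'
from h import *
bot.movel([475,-107,165],max_speed=20); st('shift')
r=bot.movel([475,-107,155],max_speed=20,threshold=8); s=st(r)
if s['tcp_pos'][2]<156.5:
    r=bot.movel([475,-107,145.5],max_speed=15,threshold=14); st(r)
cv2.imwrite('pics/g3.png',crop(imaging.capture('side'),300,110,80,90,6))
E
```

```text
shift 12.45 [ 474.76 -106.91  164.86] [-1.8 -4.  -1.8] [-0.89  0.3  -0.04] 0.201 [ 3.141 -0.    -2.4  ]
False 13.1 [ 475.03 -107.08  154.78] [-0.4 -4.1 -3.1] [-1.11  0.03 -0.03] 0.202 [-3.142 -0.    -2.4  ]
False 13.88 [ 475.19 -107.16  145.87] [-1.9 -4.7  5.7] [-0.97  0.51  0.  ] 0.201 [-3.141  0.    -2.4  ]
```

View pics/g3.png

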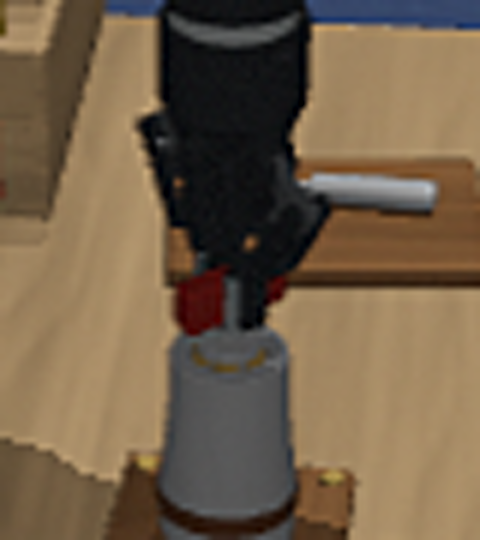

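The splines have meshed (z reached 145.9), the flange is almost on the hub, and the spring is pushing back. Pressing until it bottoms out.

```bash
python3 - <<'E'
from h import *
bot.movel([475,-107.7,145.5],max_speed=20); st('shift')
r=bot.movel([475,-107.7,140],max_speed=12,threshold=12); st(r)
bot.dwell(.7); st('hold')
cv2.imwrite('pics/g4.png',crop(imaging.capture('side'),312,140,56,56,10))
E
```

```text
shift 14.18 [ 475.2  -107.32  145.85] [-1.3 -2.6  5.2] [-0.58  0.46 -0.06] 0.2 [ 3.141e+00  1.000e-03 -2.400e+00]
True 14.48 [ 475.17 -107.46  144.58] [-0.8  0.2  6.2] [0.06 0.32 0.04] 0.199 [-3.141e+00  1.000e-03 -2.400e+00]
hold 15.18 [ 475.13 -107.42  144.54] [-1.2  0.   6.6] [0.03 0.39 0.02] 0.2 [-3.141e+00  1.000e-03 -2.400e+00]
```

View pics/g4.png

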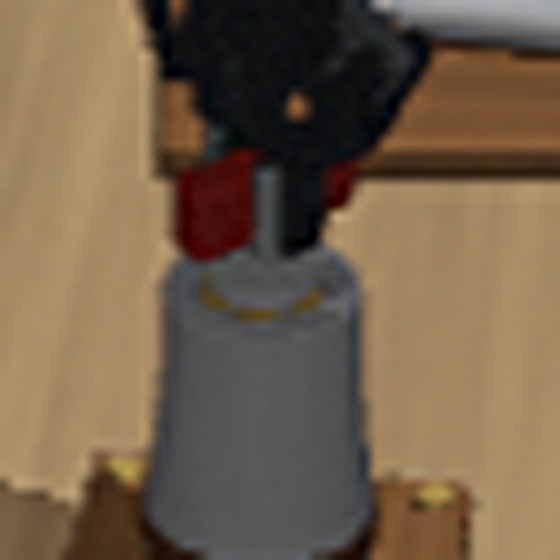

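```bash
python3 - <<'E'
from h import *
p=st('now')['tcp_pos']
for z in(144.0,143.5,143.0,142.5):
    r=bot.movel([475.1,-107.5,z],max_speed=8); s=st(z)
    if s['contact_force'][2]>16: break
bot.dwell(1); st('hold')
E
```

```text
now 15.23 [ 475.16 -107.43  144.57] [-1.4 -0.6  6.1] [ 0.    0.35 -0.01] 0.199 [-3.141e+00  1.000e-03 -2.400e+00]
144.0 15.55 [ 475.27 -107.23  144.56] [-3.2 -2.9  7.2] [-0.62  0.62  0.01] 0.199 [-3.14e+00 -1.00e-03 -2.40e+00]
143.5 15.8 [ 475.29 -107.24  144.52] [-2.8 -1.9 12. ] [-0.55  0.95  0.05] 0.204 [-3.14e+00 -1.00e-03 -2.40e+00]
143.0 16.05 [ 475.31 -107.23  144.48] [-4.1 -2.  15.3] [-0.41  1.22 -0.01] 0.202 [-3.139e+00 -1.000e-03 -2.400e+00]
142.5 16.3 [ 475.29 -107.25  144.4 ] [-7.1 -1.2 19.6] [-0.28  1.55  0.03] 0.198 [-3.139e+00 -1.000e-03 -2.400e+00]
hold 17.3 [ 475.3  -107.22  144.43] [-6.9 -1.1 19.9] [-0.29  1.52  0.  ] 0.196 [-3.139e+00 -1.000e-03 -2.400e+00]
```

z stays at 144.4–144.5 while the push rises to 20 N. That hard stop matches the expected home height: grasp height 58.5 + (163 − 77) = 144.5 mm. The reading holds steady, so I'm handing in.

```bash
python3 - <<'E'
from h import *
bot.sign_off(); st('end')
E
```

```text
the job is handed in; nothing more can be done
the job is handed in; nothing more can be done
```

The key is fully home in the brass hub. The gripper is still holding the handle (70 N grip set) and pressing down with about 20 N, so you can fit the locking screw. I handed the job in at about 17 s of the 43 s limit; no verdict was reported.

**What I did:** I took the red key from the rack and turned it to the hub's slot angle, measured at about 42.5°. The pilot went into the bore on the first try, and the splines meshed without any searching. I moved about 1.5 mm sideways along the way to ease the side force.

**Last checks:**
- **Fully home:** the tool stopped hard at z = 144.4 mm; 144.5 mm was expected with the flange on the hub. The push rose from 7 to 20 N without it sinking further. I did not read the plunger directly.
- **Holding:** the pose, push and finger opening stayed steady for 1 s before I handed in.
- **Position:** the two cameras disagreed by about 2.5 mm on the hub's y position. I relied on contact forces instead; the sideways force was about 7 N at the end.
- **Other objects:** the arm's path stayed clear of the brush, bowl, mug and tin as I had located them. I did not take a final picture of them.

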